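# Free the stuck setting block from its nest

## Robot

A 7-joint arm with a two-finger parallel gripper is mounted at the origin on the work surface. World frame = base frame: x ahead of the robot, y to its left, z up, the work surface at z = 0. Lengths are in m, angles in rad, forces in N, time in s.
With the tool pointing down it reaches from about 0.4 to 0.85 m from the base axis. Payload 10.4 kg.
Tool frame: the origin (TCP) lies between the finger pads, 19 mm behind the fingertips; this is the grasp point; z points along the fingers, y is the line along which they close (so a half turn about z gives the same grasp; the last joint's range is limited). The gripper opens to 85 mm and grips with 20 to 120 N. Pads are 22 mm wide; open, the fingers measure 114 mm over their backs; the gripper's body (76 mm by 85 mm) begins 54 mm behind the grasp point. The pads swing forward as they close: fully open they stand 13 mm farther back than shut.
Start: joints at [1.229, 0.332, -0.065, 1.46, 0.022, 1.35, -0.088], TCP at [0.196, -0.594, 0.25] pointing down, gripper open.
Joint ranges: [-2.6, 2.6], [-0.5, 2.12], [-1.47, 1.34], [0.16, 2.42], [-1.27, 4.41], [0.06, 2.06], [-2.6, 2.6]. Speed limits (rad/s): [2.22, 2.22, 2.79, 2.79, 3.14, 3.14, 3.14].

## Interface

Orientations are given as a unit quaternion [x, y, z, w].
In Python, from workcell import manip gives the robot as it stands.
- The arm moves only by the tool move_tool, called after "Request:" as name(argument=value, ...) on one line, values as JSON. Schema: {"type":"object","properties":{"steps":{"type":"object","properties":{"offsets":{"type":"array","items":{"type":"array","items":{"type":"number"},"minItems":7,"maxItems":7},"minItems":1,"maxItems":20}},"additionalProperties":false,"required":["offsets"]},"grip_n":{"type":"number"},"only":{"type":"string"},"quiet":{"type":"boolean"},"lines":{"type":"string"}},"required":["steps"],"additionalProperties":false}. steps is an object whose key "offsets" holds a list of rows, 1 to 20 of them, each of 7 numbers: a rotation vector rx, ry, rz in a scale on which 1.0 is pi/2 rad, then dx, dy, dz in shares of 800 mm (1.0 is 800 mm), then the opening from 0.0 (shut) to 1.0 (fully open); each row is the pose to reach, as a shift and turn from the pose commanded when the call began, along the tool's axes at that moment; what a row does not reach only later rows make up. A row lasts 1/8 s, in which the tool goes at most 0.0625 m and 0.188 rad, less where a joint would pass 70% of its speed; a pose out of reach is approached as far as the arm can. The fingers move at their own pace and stop on an object; grip_n is the grip in N (left out, the last holds). Time passes only in rows, so rows that do not move let the fingers close. The tool returns the time, the measured TCP pose, the force, the opening and the grip force at its end. only (a regular expression) keeps the lines of the reply that match it, lines (a string "A,B") keeps lines A to B, and quiet returns only ok. Input that does not fit is refused with a message, and nothing moves.
- manip.get_obs(): the state, without advancing time (a new reading comes with each control period).
- manip.camera(name): name is "side" or "top" or "wrist"; returns the picture (420x560x3 uint8, blue, green, red); there is no depth.
- manip.calibration(name): a dict with "fx", "fy", "cx", "cy" (pixels), "k1" (the pictures are not rectified: a ray, as slopes to the right and down, at radius r is drawn at 1 + k1 r^2 times it, then the intrinsics apply), "world_from_camera" (4x4, takes a point from camera to world coordinates); the wrist camera has in their place "tool_from_camera" (4x4, takes a point from camera to tool coordinates, whose origin is the TCP and whose axes are the flange's). Camera axes: x right, y up, looking along -z (the intrinsics and any distortion apply to the point x, -y, -z); pixel columns grow to the right and rows downward; lengths in m; the calibration is good to about 2 mm. A picture is of the moment at which its call begins: read the wrist's pose just before it. calibration takes no time and is no camera call.
- manip.hand_in(): hands the job in; it is judged then, once.
Trained networks look in the newest picture that a camera, given by its name, has taken for a name from the list of things; names that differ only in an ending like _2 or _b are one class to them, and where a whole thing is asked for, a point or a joint stands for the part that bears it (a point fixed in the world has none). Each returns a list of dicts, best first, with "confidence" (0 to 1); they miss things now and then, are a little off and sometimes report something else, mostly with a low value. They report only what shows in the picture. A call takes as long as a camera call. They do not tell look-alikes from the thing itself.
- manip.outline_of(camera, thing): "mask" (420x560 bool, what is visible of it) and "bbox" ([left, top, right, bottom] in pixels, round what is visible of it).
The state is a dict: "clock": time; "joint_pos": joint angles; "joint_velocities": joint speeds; "tau": joint torques, N m; "position": TCP position; "ee_rot": TCP orientation; "ft_force": force on the tool from outside, world axes, zero at the start; "torque": the same for the moment, N m; "grip_width": opening from 0.0 (shut) to 1.0 (fully open); "grasp_force": force on a finger pad.
Only numpy, scipy, OpenCV 4.12 (cv2) and the standard library are available. Lean on these libraries where they do the work, as an engineer would, in place of code of your own. Each camera call takes 0.05 s, during which the arm holds its last target. There are 200 camera calls.

## Task

First turn the ring light's dial to its green mark (40) for the inspection. Then grip the setting block by its brass stem and, keeping it down in the nest, rock it well over to one side and then to the other so that it pushes both red catches back, never touching the catches with the gripper; once it is free, lift it straight up and finish while still holding it upright and still above the nest, its foot just clear (about 25 mm) of the nest's highest parts. Leave the other things on the bench where they are.

Things in the scene. Friction and masses are not known exactly. Their poses are not given: they have to be found in the camera images.
- nest: Fixed metal holder, 70 x 150 mm in plan. Origin: centre of its underside, on the bench. The block is rocked towards the nest's +y and -y. Base plate 10 mm thick carries the foot. Posts at y = +-36 to 68 mm carry the catches; black straps on them are the highest parts, 80 mm up. Foot walls at y = +-18 mm (21 mm high), end plates at x = +-19 to 27 mm (40 mm high); open above on the x sides.
- block: Loose block, about 250 g, 110 mm tall, standing in the nest, axes parallel, underside 10 mm above the nest's origin. Origin: centre of its underside. Blue body 36 (x) x 34 mm (y), 55 mm tall, ends in flat shoulders. The foot has a 12 mm wide flat and long edges rounded 11 mm: rocked to +y it rolls about the line y = +6, z = 11 mm of the block; to -y about y = -6.
- block_grip (a point): Point on the block's axis 95 mm above its underside, on the brass stem (20 mm in x, 24 mm in y, 55 to 110 mm up): the best TCP place; close the fingers along the nest's x, across the 20 mm. The catches overhang the blue shoulders by 3.5 mm and stop a straight pull after 3 mm.
- catch_a (a joint): Red catch bar on the nest's +y post, 68 to 76 mm above the nest's origin, 26 mm wide, sliding level along y. 0: nose over the block's shoulder, 1.5 mm from the stem; 0.012 m: fully back (outward). Starts within 0.001 of 0. About 9 N of friction, no spring: stays where pushed. The block passes beyond 0.0045; rocking 0.2 rad to +y pushes it back about 0.009.
- catch_b (a joint): The same catch on the nest's -y post; it grows as it is pushed outward to -y.
- lampbox: Fixed grey controller box of the ring light with a black scale, 120 x 150 x 45 mm high. Origin: centre of its underside, on the bench. The dial is in the middle of its top. Seen from above the scale runs clockwise from 0 at the box's -x to 100, 0.5236 rad per tick of 10; the long green mark with a dot is 40.
- dial (a joint): Angle of the dial, clockwise from above, 0 to 5.236 rad = scale 0 to 100; 40 is at 2.094. Grows clockwise. At angle 0 the white pointer points to the box's -x; at angle q it points to (-cos q, sin q) in the box's x, y. It has light friction and stays where it is left.
- dial_grip (a point): Point on the dial's vertical axis 79 mm above the bench: the height to grip. The dial has an upright grip bar 46 mm long (along the pointer), 14 mm thick, its top 87 mm above the bench; white stripe on the pointer half.
- flux_jar: Bystander, leave alone: glass jar with yellow cap, 44 mm wide, 50 mm tall. Origin: its underside.
- graver: Bystander, leave alone: screwdriver-like graver lying flat. Origin: its underside.
- bench_brush: Bystander, leave alone: bench brush lying flat. Origin: its underside.
- polish_wheel: Bystander, leave alone: green ring-shaped polishing wheel, 64 mm wide, 16 mm thick. Origin: its underside.
- silver_wing: Bystander, leave alone: flat silver wing-shaped blank, 60 mm long, 5 mm thick. Origin: its underside.
- parts_tub: Bystander, leave alone: white cup, 68 mm wide, 50 mm tall. Origin: its underside.
- bur_stand: Bystander, leave alone: wooden stand with burs, 90 x 50 mm, 54 mm tall. Origin: its underside.
Not all that is in view belongs to the job. There is more than one size of the block; the one meant has the size given above.

How it is judged:
On the way, in this order (a step that is already met when the one before it is completed fails the run):
1. the dial is set to the green mark, 40, within 4 (value of joint dial between 2.01 and 2.18 rad), for 0.2 s.
2. the block, still down in the nest, has been rocked so far that one catch is pushed back (value of joint any of catch_a, catch_b above 0.0045 m and z of block in the frame of nest below 0.022 m), for 0.05 s.
3. rocked the other way, still down in the nest: both catches are pushed back (value of joint each of catch_a, catch_b above 0.0045 m and z of block in the frame of nest below 0.022 m), for 0.05 s.
At the end, for the whole second after the job is handed in: The dial stands at 40 within 4; both catches are pushed back; the block is held still by the fingers, upright within 0.2 rad, above the nest (within 30 mm sideways), its underside 10 to 45 mm above the nest's straps (90 to 125 mm above the nest's origin), touching nothing of the nest (all of step 1 and value of joint each of catch_a, catch_b above 0.0045 m and z of block in the frame of nest between 0.09 and 0.125 m and horizontal distance between block and nest below 0.03 m and angle between block's own z axis and vertical below 0.2 rad and linear speed of block below 0.02 m/s and angular speed of block below 0.2 rad/s and contact force between the fingers and block above 1 N and contact force between block and nest below 0.1 N); the arm keeps its last pose, push and grip.
It fails at once if the gripper or arm pushes a catch itself (contact force between any of the fingers, the arm and catch_a above 2 N or contact force between any of the fingers, the arm and catch_b above 2 N).
It fails at once if a bystander is moved by more than 25 mm (distance of any of flux_jar, graver, bench_brush, polish_wheel, silver_wing, parts_tub, bur_stand from where it was at the start of the episode above 0.025 m).
It also fails if it takes over 48 s, if anything falls off the work surface, if the arm or the gripper's body presses on something with over 40 N, if the wrist force passes 120 N, or if a joint passes its speed limit or range.

## Working session

There is one attempt and no reset: what is moved stays moved. The work goes in short steps, Python scripts to look and compute and a tool call to move; the robot and the scene stay as the last step left them, time stands still between calls to the robot, and variables do not carry over. Pictures are saved under pics/ and viewed, at most 10 in all, crops included, and the job is handed in when it is done.

```bash
mkdir -p pics; ls; cat > h.py <<'E'
import numpy as np, cv2
from workcell import manip
from scipy.spatial.transform import Rotation as R
def cam(name):
    c=manip.calibration(name)
    if name=="wrist":
        o=manip.get_obs(); T=np.eye(4); T[:3,:3]=R.from_quat(o["ee_rot"]).as_matrix(); T[:3,3]=o["position"]
        c["W"]=T@np.array(c["tool_from_camera"])
    else: c["W"]=np.array(c["world_from_camera"])
    c["K"]=np.array([[c["fx"],0,c["cx"]],[0,c["fy"],c["cy"]],[0,0,1.]]); c["D"]=np.array([c["k1"],0,0,0.])
    return c
def ray(c,uv):
    n=cv2.undistortPoints(np.array(uv,float).reshape(-1,1,2),c["K"],c["D"]).reshape(-1,2)
    d=np.c_[n[:,0],-n[:,1],-np.ones(len(n))]@c["W"][:3,:3].T
    return c["W"][:3,3],d
def onplane(c,uv,z):
    o,d=ray(c,uv); return o+d*((z-o[2])/d[:,2])[:,None]
def proj(c,P):
    P=(np.atleast_2d(P)-c["W"][:3,3])@c["W"][:3,:3]
    P=P*[1,-1,-1]
    return cv2.projectPoints(P,np.zeros(3),np.zeros(3),c["K"],c["D"])[0].reshape(-1,2)
def tri(c1,u1,c2,u2):
    o1,d1=ray(c1,u1);o2,d2=ray(c2,u2);d1=d1[0];d2=d2[0]
    s=np.linalg.lstsq(np.c_[d1,-d2],o2-o1,rcond=None)[0]
    a=o1+s[0]*d1;b=o2+s[1]*d2
    return (a+b)/2,np.linalg.norm(a-b)
E
python3 - <<'E'
from h import *
np.set_printoptions(precision=3,suppress=True)
for n in("top","side"):
    c=cam(n); cv2.imwrite(f"pics/{n}.png",manip.camera(n)); print(n,c["W"],c["fx"],c["k1"])
    for t in("nest","block","catch_a","lampbox","dial"):
        for r in manip.outline_of(n,t):
            ys,xs=np.nonzero(r["mask"]);print(t,round(r["confidence"],2),r["bbox"],xs.mean().round(1),ys.mean().round(1),len(xs))
print(manip.get_obs())
E
```

```text
pics
top [[ 0.113  0.968 -0.224  0.349]
 [-0.994  0.111 -0.021 -0.036]
 [ 0.004  0.225  0.974  0.947]
 [ 0.     0.     0.     1.   ]] 388.17570100312116 0.01416047474506697
nest 0.57 [317.6, 212.5, 385.1, 266.9] 348.6 238.1 1568
nest 0.3 [169.1, 215.3, 196.5, 236.5] 185.2 227.7 367
block 0.9 [333.5, 286.2, 366.9, 322.2] 348.4 304.7 725
block 0.74 [341.5, 223.5, 367.6, 245.5] 353.8 234.3 299
block 0.6 [349.6, 180.1, 370.8, 201.1] 359.0 188.9 194
catch_a 0.65 [358.4, 235.0, 384.4, 252.9] 367.9 242.2 185
catch_a 0.48 [327.7, 215.2, 350.8, 236.1] 339.8 224.6 228
lampbox 0.98 [151.7, 199.5, 223.0, 258.3] 187.7 229.6 3342
lampbox 0.67 [327.8, 214.6, 349.5, 233.6] 339.7 224.9 164
dial 0.85 [172.9, 218.7, 194.7, 235.6] 185.0 227.8 358
side [[-0.979  0.124 -0.162  0.377]
 [-0.204 -0.564  0.8    0.795]
 [ 0.008  0.816  0.578  0.692]
 [ 0.     0.     0.     1.   ]] 412.362478317484 -0.04705679224967084
nest 0.55 [281.3, 178.0, 328.8, 223.9] 302.3 201.2 1097
block 0.84 [348.0, 162.7, 369.4, 220.3] 360.2 192.2 874
block 0.74 [257.2, 174.1, 275.4, 201.4] 265.5 190.1 275
block 0.61 [301.2, 172.6, 313.1, 204.6] 305.6 186.7 302
catch_a 0.6 [308.9, 174.0, 312.6, 186.2] 312.1 181.9 57
lampbox 0.72 [249.8, 265.8, 322.8, 334.6] 286.4 300.5 3621
dial 0.91 [279.1, 274.3, 297.8, 300.1] 287.5 286.5 369
{'clock': 0.6, 'joint_pos': array([ 1.229,  0.332, -0.065,  1.46 ,  0.022,  1.35 , -0.089]), 'joint_velocities': array([ 0.001, -0.   ,  0.   ,  0.   , -0.   ,  0.   , -0.001]), 'tau': array([  0.   , -62.494,   0.049, -39.168,   0.016,   0.002,   0.   ]), 'position': array([ 0.196, -0.594,  0.25 ]), 'ee_rot': array([0.987, 0.159, 0.   , 0.   ]), 'ft_force': array([-0.561,  0.247,  0.681]), 'torque': array([ 0.013, -0.026, -0.015]), 'grasp_force': 0.0, 'grip_width': 1.0001096313815465}
```

```bash
python3 - <<'E'
import cv2,numpy as np
a=cv2.imread("pics/top.png");b=cv2.imread("pics/side.png")
A=cv2.resize(a[150:345,130:400],None,fx=2.2,fy=2.2,interpolation=3)
cv2.imwrite("pics/t1.png",cv2.resize(a[160:340,140:400],(800,554),interpolation=3))
cv2.imwrite("pics/s1.png",cv2.resize(b[150:345,230:400],(523,600),interpolation=3))
E
```

```text
(no output)
```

View pics/t1.png

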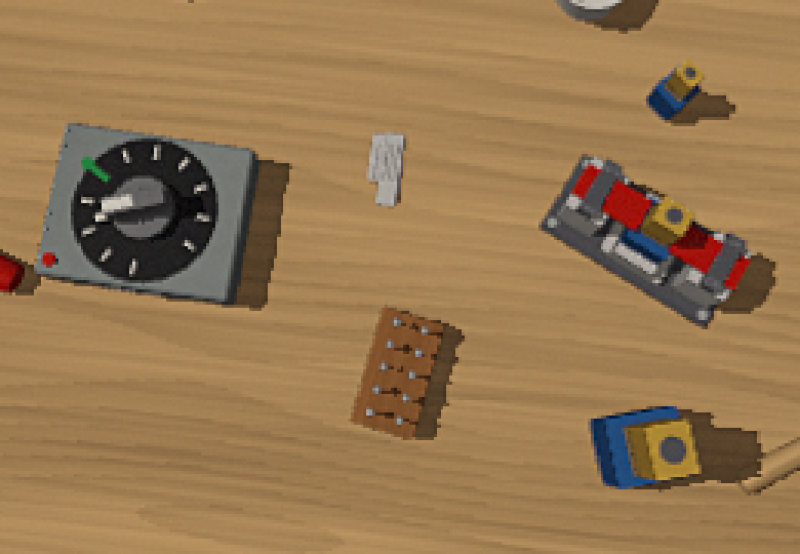

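View pics/s1.png

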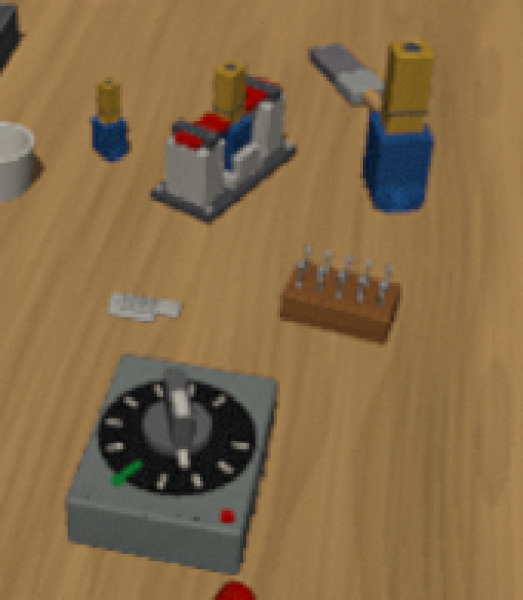

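View pics/top.png

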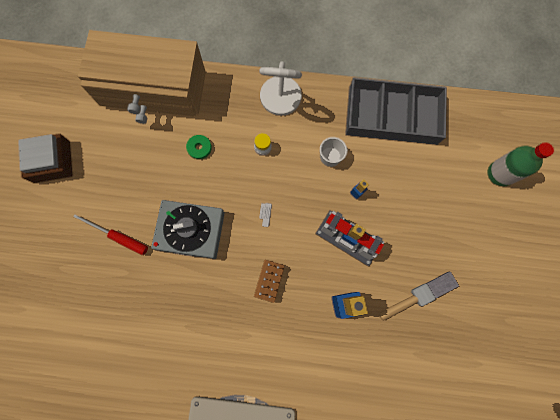

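```bash
python3 - <<'E'
from h import *
np.set_printoptions(precision=4,suppress=True)
t,s=cam("top"),cam("side")
print("dial",tri(t,[185,227.8],s,[287.5,286.5]))
print("block",tri(t,[353.8,234.3],s,[305.6,186.7]), "big",tri(t,[348.4,304.7],s,[360.2,192.2]),"small",tri(t,[359,189],s,[265.5,190.1]))
print("boxtop from bbox mean",onplane(t,[[187.7,229.6]],.04), "dial@.06", onplane(t,[[185,227.8]],.06))
print("tool2cam",np.array(manip.calibration("wrist")["tool_from_camera"]),manip.calibration("wrist")["fx"])
# stem tops: mean of brass top px in crops -> px = 140+u*260/800, 160+v*180/554
f=lambda u,v:[140+u*.325,160+v*.325]
g=lambda u,v:[230+u*.325,150+v*.325]
print("stem top",tri(t,f(674,214),s,g(232,70)),"big",tri(t,f(673,452),s,g(411,46)),"small",tri(t,f(691,72),s,g(109,82)))
print("nest corners",onplane(t,[f(542,225),f(706,325)],.01))
E
```

```text
dial (array([0.4818, 0.1801, 0.0569]), np.float64(0.0036553612322130745))
block (array([ 0.5066, -0.2081,  0.0688]), np.float64(0.0013152571370693249)) big (array([ 0.3505, -0.2058,  0.073 ]), np.float64(0.0005949072577512423)) small (array([ 0.6272, -0.2204,  0.0329]), np.float64(0.000821200060489583))
boxtop from bbox mean [[0.479  0.1771 0.04  ]] dial@.06 [[0.4796 0.1792 0.06  ]]
tool2cam [[ 0.0005  0.9471  0.3208  0.0815]
 [ 1.     -0.0007  0.0005 -0.0012]
 [ 0.0006  0.3208 -0.9471 -0.124 ]
 [ 0.      0.      0.      1.    ]] 351.090196865128
stem top (array([ 0.5098, -0.21  ,  0.1135]), np.float64(0.0021812529852692723)) big (array([ 0.3501, -0.2099,  0.1573]), np.float64(0.003656117157483838)) small (array([ 0.628 , -0.2234,  0.0778]), np.float64(0.00018269894255732282))
nest corners [[ 0.5102 -0.1282  0.01  ]
 [ 0.4465 -0.2618  0.01  ]]
```

Careful with the scale: shifts go in shares of 800 mm and turns go in shares of pi/2 rad. That gives: 0.441 m / 0.8 = 0.5513, -0.292 m / 0.8 = -0.365, -0.807 rad / 1.5708 = -0.5138.

Request:
move_tool(steps={"offsets": [[0, 0, -0.2546, 0.275, -0.1825, -0.0625, 1], [0, 0, -0.5138, 0.5513, -0.365, -0.0625, 1], [0, 0, -0.5138, 0.5513, -0.365, -0.0625, 1], [0, 0, -0.5138, 0.5513, -0.365, -0.0625, 1], [0, 0, -0.5138, 0.5513, -0.365, -0.0625, 1], [0, 0, -0.5138, 0.5513, -0.365, -0.0625, 1], [0, 0, -0.5138, 0.5513, -0.365, -0.0625, 1], [0, 0, -0.5138, 0.5513, -0.365, -0.0625, 1], [0, 0, -0.5138, 0.5513, -0.365, -0.0625, 1], [0, 0, -0.5138, 0.5513, -0.365, -0.0625, 1], [0, 0, -0.5138, 0.5513, -0.365, -0.0625, 1], [0, 0, -0.5138, 0.5513, -0.365, -0.0625, 1]]})

```text
clock: 2.1
position: [0.5225, -0.1794, 0.2999]
ee_rot: [0.846, 0.533, -0.0, 0.0]
ft_force: [1.0, 0.9, 0.5]
grip_width: 0.995
grasp_force: 0.0
```

```bash
python3 - <<'E'
from h import *
import pickle
c=cam("wrist");im=manip.camera("wrist");cv2.imwrite("pics/w1.png",im);pickle.dump(c,open("w1.pkl","wb"))
for t in("nest","block","catch_a"):
    for r in manip.outline_of("wrist",t): print(t,r["confidence"],r["bbox"])
o=manip.get_obs();print(o["position"],o["ee_rot"],o["joint_pos"],np.abs(o["joint_velocities"]).max())
print(proj(c,[[.51,-.21,.12],[.51,-.21,.01]]))
E
```

```text
nest 0.79 [251.2, 121.0, 311.1, 260.8]
block 0.96 [360.2, 140.7, 402.0, 174.0]
block 0.84 [264.2, 174.5, 299.3, 230.2]
block 0.8 [94.5, 211.8, 196.0, 319.3]
catch_a 0.96 [266.7, 224.9, 292.1, 265.1]
catch_a 0.89 [264.9, 132.2, 296.0, 186.5]
[ 0.52286121 -0.17864245  0.30005824] [ 8.46011380e-01  5.33164817e-01 -6.97097684e-05  1.34664623e-04] [ 0.70563222  0.18881722 -0.52507451  1.5553458   0.09556533  1.42296443
 -0.27193157] 0.0034477161554647274
[[282.494666   218.21570541]
 [281.54318882 186.15902132]]
```

View pics/w1.png

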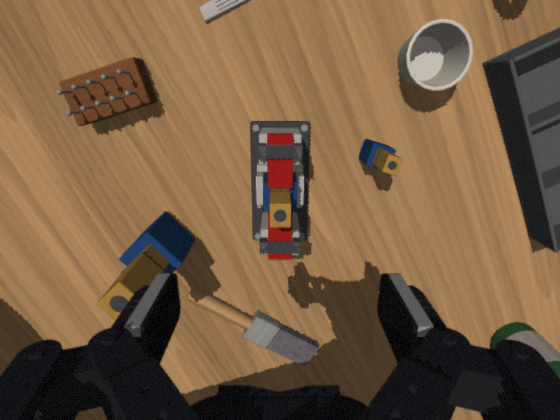

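```bash
python3 - <<'E'
import cv2
a=cv2.imread("pics/w1.png")
cv2.imwrite("pics/w1c.png",cv2.resize(a[110:270,230:330],None,fx=3.7,fy=3.7,interpolation=cv2.INTER_CUBIC))
E
```

```text
(no output)
```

View pics/w1c.png

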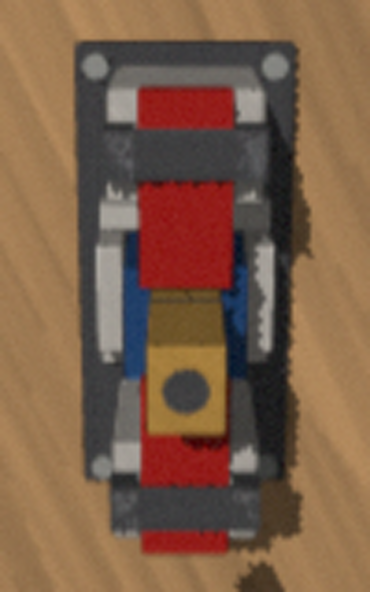

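```bash
cat > fit.py <<'E'
from h import *
import pickle
from scipy.optimize import least_squares
np.set_printoptions(precision=4,suppress=True)
w=pickle.load(open("w1.pkl","rb"));t,s=cam("top"),cam("side")
cr=lambda u,v:[230+u/3.7-.36,110+v/3.7-.36]
f=lambda u,v:[140+u*.325-.34,160+v*.325-.34]
g=lambda u,v:[230+u*.325-.34,150+v*.325-.34]
# nest frame x: with y up in picture, image right = +x
L=[(w,cr(75,42),(-.035,.075,.01)),(w,cr(298,42),(.035,.075,.01)),(w,cr(84,480),(-.035,-.075,.01)),
(w,cr(147,346),(-.010,.012,.12)),(w,cr(226,346),(.010,.012,.12)),(w,cr(147,436),(-.010,-.012,.12)),(w,cr(226,436),(.010,-.012,.12)),
(w,cr(138,288),(-.013,.0135,.076)),(w,cr(234,288),(.013,.0135,.076)),
(t,f(674,214),(0,0,.12)),(s,g(232,70),(0,0,.12)),(t,f(542,225),(-.035,.075,.01)),(t,f(706,325),(-.035,-.075,.01)),(s,g(208,220),(-.035,.075,.01))]
def P(p,X):
    c,n=np.cos(p[3]),np.sin(p[3]); return np.array([p[0]+c*X[0]-n*X[1],p[1]+n*X[0]+c*X[1],p[2]+X[2]])
def fun(p,free=True):
    return np.concatenate([(proj(c,P(p,X))[0]-u)*(1 if c is w else .5) for c,u,X in L])
for idx,n in ((range(9),"wrist"),(range(len(L)),"all")):
    LL=[L[i] for i in idx]
    r=least_squares(lambda p:np.concatenate([(proj(c,P(p,X))[0]-u)*(1 if c is w else .5) for c,u,X in LL]),[.51,-.21,0,-.445],loss="soft_l1")
    print(n,r.x);print(r.fun.reshape(-1,2).round(1).tolist())
E
python3 fit.py
```

```text
wrist [ 0.5093 -0.2063  0.0002 -0.4503]
[[-0.2, -0.1], [0.2, 0.1], [-0.1, 0.6], [-0.2, -0.4], [0.4, -0.3], [-0.1, -0.3], [-0.0, -0.2], [0.4, 0.5], [-0.3, 0.5]]
all [ 0.5092 -0.2065 -0.0005 -0.4501]
[[-0.2, 0.0], [0.1, 0.2], [0.0, 0.5], [-0.2, -0.4], [0.4, -0.3], [-0.0, -0.4], [0.0, -0.3], [0.4, 0.5], [-0.3, 0.6], [-0.4, 0.2], [0.0, -0.5], [-0.8, 0.1], [-0.5, 0.4], [0.6, -0.5]]
```

Scaled: 0.3256 m / 0.8 = 0.407, -0.2106 m / 0.8 = -0.2633, -0.716 rad / 1.5708 = -0.4558.

Request:
move_tool(steps={"offsets": [[0, 0, -0.4558, 0.407, -0.2633, 0.025, 1], [0, 0, -0.4558, 0.407, -0.2633, 0.025, 1], [0, 0, -0.4558, 0.407, -0.2633, 0.025, 1], [0, 0, -0.4558, 0.407, -0.2633, 0.025, 1], [0, 0, -0.4558, 0.407, -0.2633, 0.025, 1], [0, 0, -0.4558, 0.407, -0.2633, 0.025, 1], [0, 0, -0.4558, 0.407, -0.2633, 0.025, 1], [0, 0, -0.4558, 0.407, -0.2633, 0.025, 1], [0, 0, -0.4558, 0.407, -0.2633, 0.025, 1]]})

```text
clock: 3.42
position: [0.474, 0.2045, 0.2799]
ee_rot: [0.606, 0.795, -0.0, 0.0]
ft_force: [-0.3, -0.8, -0.4]
grip_width: 1.001
grasp_force: 0.0
```

```bash
python3 - <<'E'
from h import *
import pickle
c=cam("wrist");im=manip.camera("wrist");cv2.imwrite("pics/w2.png",im);pickle.dump(c,open("w2.pkl","wb"))
for t in("lampbox","dial"):
    for r in manip.outline_of("wrist",t): print(t,r["confidence"],r["bbox"])
o=manip.get_obs();print(o["position"],o["ee_rot"],o["joint_pos"],np.abs(o["joint_velocities"]).max())
u,v=proj(c,[[.481,.179,.06]])[0].astype(int);print(u,v)
x0,y0=max(u-95,0),max(v-85,0)
print(x0,y0);cv2.imwrite("pics/w2c.png",cv2.resize(im[y0:y0+170,x0:x0+190],None,fx=3.5,fy=3.5,interpolation=cv2.INTER_CUBIC))
E
```

```text
lampbox 0.82 [213.2, 109.0, 356.1, 268.3]
dial 0.84 [258.8, 163.2, 303.7, 227.1]
[0.47382521 0.20499455 0.28000592] [ 6.06167751e-01  7.95336774e-01 -1.31339409e-04  2.34736805e-04] [ 0.31127924  0.160446   -0.88394567  1.66246121  0.12672936  1.37846871
 -0.32235025] 0.007887974703721079
279 199
184 114
```

View pics/w2c.png

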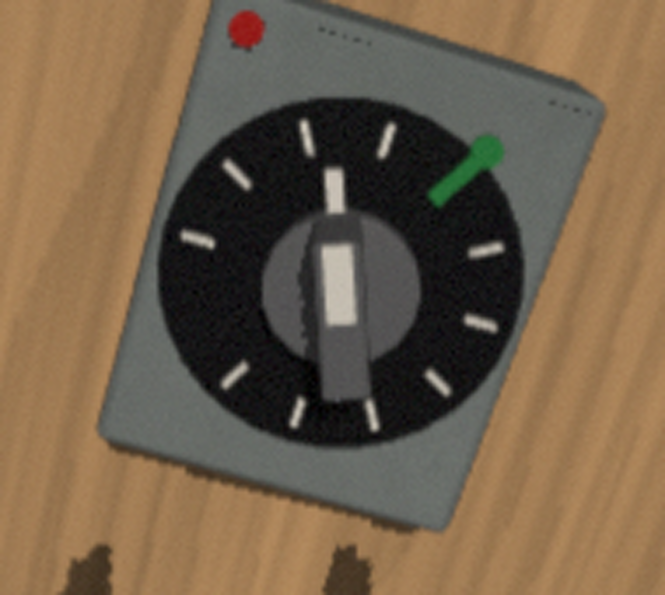

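```bash
cat > fit2.py <<'E'
from h import *
import pickle
from scipy.optimize import least_squares
np.set_printoptions(precision=4,suppress=True)
w=pickle.load(open("w2.pkl","rb"))
cr=lambda u,v:np.array([184+u/3.5-.36,114+v/3.5-.36])
ticks={0:(197,239),1:(237,174),2:(306,138),3:(386,141),5:(486,249),6:(480,323),7:(437,382),8:(372,415),9:(298,412),10:(234,375)}
def P(p,X):
    c,n=np.cos(p[2]),np.sin(p[2]); return np.array([p[0]+c*X[0]-n*X[1],p[1]+n*X[0]+c*X[1],X[2]])
def fun(p):
    x,y,yaw,r,q=p;R=[]
    for k,u in ticks.items():
        a=k*.5236;R.append(proj(w,P(p,(-r*np.cos(a),r*np.sin(a),.046)))[0]-cr(*u))
    for u,X in(((603,102),(.06,.075,.045)),((443,530),(.06,-.075,.045)),((100,432),(-.06,-.075,.045))):
        b=[proj(w,P(p,(sx*.06,sy*.075,.045)))[0]-cr(*u) for sx in(-1,1) for sy in(-1,1)]
        R.append(min(b,key=np.linalg.norm))
    d=np.array([-np.cos(q),np.sin(q)]);e=np.array([-d[1],d[0]])
    for u,l,m in(((322,403),-.023,1),((371,400),-.023,-1),((341,325),0,0),):
        v=d*l+e*.007*m;R.append(proj(w,P(p,(v[0],v[1],.087)))[0]-cr(*u))
    v=d*.02; R.append([ (proj(w,P(p,(v[0],v[1],.087)))[0]-cr(337.3,250))[0],0])
    return np.ravel(R)
r=least_squares(fun,[.48,.18,0,.045,1.2],loss="soft_l1");print(r.x,r.cost);print(r.fun.reshape(-1,2).round(1).tolist())
yaw,q=r.x[2],r.x[4];a=np.arctan2(np.sin(q),-np.cos(q))+yaw
print("bar world yaw",a,"turn",2.094-q)
o=manip.get_obs();M=R.from_quat(o["ee_rot"]).as_matrix();ty=np.arctan2(M[1,0],M[0,0])
print("tool yaw",ty,"rz",ty-a,"shift tool",M.T@(np.array([r.x[0],r.x[1],.079])-o["position"]))
E
python3 fit2.py
```

```text
[ 0.4817  0.1811 -0.0301  0.0451  1.2076] 8.338794797905146
[[0.0, -0.2], [-0.1, -0.1], [0.0, -0.3], [-0.1, -0.3], [-0.1, -0.1], [-0.0, -0.3], [0.2, -0.1], [-0.1, -0.3], [-0.1, -0.2], [0.0, -0.1], [2.7, 0.2], [1.0, 2.8], [-2.5, 2.7], [-0.3, 0.2], [0.1, 0.2], [0.0, -0.2], [-0.3, 0.0]]
bar world yaw 1.9038760598308342 turn 0.8863819168894786
tool yaw 1.8391259883541502 rz -0.06475007147668399 shift tool [-0.0251  0.0013  0.201 ]
```

Scaled: 0.201 m / 0.8 = 0.2513, -0.0251 m / 0.8 = -0.0314, -0.065 rad / 1.5708 = -0.0414.

Request:
move_tool(steps={"offsets": [[0, 0, -0.0414, -0.0314, 0.0016, 0.0625, 1], [0, 0, -0.0414, -0.0314, 0.0016, 0.1375, 1], [0, 0, -0.0414, -0.0314, 0.0016, 0.2125, 1], [0, 0, -0.0414, -0.0314, 0.0016, 0.2513, 0.6], [0, 0, -0.0414, -0.0314, 0.0016, 0.2513, 0.3], [0, 0, -0.0414, -0.0314, 0.0016, 0.2513, 0], [0, 0, -0.0414, -0.0314, 0.0016, 0.2513, 0], [0, 0, -0.0414, -0.0314, 0.0016, 0.2513, 0], [0, 0, -0.0414, -0.0314, 0.0016, 0.2513, 0], [0, 0, -0.0414, -0.0314, 0.0016, 0.2513, 0]]}, grip_n=30)

```text
clock: 4.82
position: [0.4824, 0.1829, 0.0808]
ee_rot: [0.579, 0.815, 0.001, 0.001]
ft_force: [-0.5, -1.1, 6.1]
grip_width: 0.156
grasp_force: 33.7
```

Scaled: 0.886 rad / 1.5708 = 0.564.

Request:
move_tool(steps={"offsets": [[0, 0, 0.0955, 0, 0, 0, 0], [0, 0, 0.191, 0, 0, 0, 0], [0, 0, 0.2865, 0, 0, 0, 0], [0, 0, 0.382, 0, 0, 0, 0], [0, 0, 0.4775, 0, 0, 0, 0], [0, 0, 0.564, 0, 0, 0, 0], [0, 0, 0.564, 0, 0, 0, 0], [0, 0, 0.564, 0, 0, 0, 0], [0, 0, 0.564, 0, 0, 0, 0]]})

```text
clock: 5.95
position: [0.4846, 0.1825, 0.0809]
ee_rot: [0.873, 0.488, 0.003, 0.001]
ft_force: [11.7, 0.5, -5.0]
grip_width: 0.152
grasp_force: 31.9
```

```bash
python3 -c "
from h import *
M=R.from_quat(manip.get_obs()['ee_rot']).as_matrix();print(np.arctan2(M[1,0],M[0,0]))"
```

```text
1.0195188264320951
```

Scaled: -0.2 m / 0.8 = -0.25, 0.028 m / 0.8 = 0.035.

Request:
move_tool(steps={"offsets": [[0, 0, 0, 0, 0, 0, 0.5], [0, 0, 0, 0, 0, 0, 1], [0, 0, 0, 0, 0, 0, 1], [0, 0, 0, 0, 0, -0.075, 1], [0, 0, 0, 0, 0, -0.15, 1], [0, 0, 0, 0.035, 0, -0.225, 1], [0, 0, 0, 0.035, 0, -0.25, 1], [0, 0, 0, 0.035, 0, -0.25, 1], [0, 0, 0, 0.035, 0, -0.25, 1]]})

```text
clock: 7.08
position: [0.4954, 0.2061, 0.2778]
ee_rot: [0.873, 0.488, -0.001, 0.0]
ft_force: [0.2, 0.7, -0.1]
grip_width: 1.003
grasp_force: 0.0
```

```bash
python3 - <<'E'
from h import *
c=cam("wrist");im=manip.camera("wrist")
P=lambda q,l:[.4817+l*np.cos(a(q)),.1811+l*np.sin(a(q)),.087]
a=lambda q:np.arctan2(np.sin(q),-np.cos(q))-.0301
x0,y0=184,104
out=cv2.resize(im[y0:y0+170,x0:x0+190],None,fx=3.5,fy=3.5,interpolation=cv2.INTER_CUBIC)
for q,col in((2.01,(0,0,255)),(2.094,(0,255,255)),(2.18,(255,0,255))):
    p=(proj(c,[P(q,-.023),P(q,.023)])+.36-[x0,y0])*3.5
    cv2.line(out,tuple(p[0].astype(int)),tuple(p[1].astype(int)),col,1)
cv2.imwrite("pics/w3c.png",out)
o=manip.get_obs();M=R.from_quat(o["ee_rot"]).as_matrix();ty=np.arctan2(M[1,0],M[0,0])
print(o["position"],ty)
g=np.array([.5093,-.2063,.105]);yt=np.pi/2-.4502
print("rz",ty-yt,"shift",M.T@(g-o["position"]))
E
```

```text
[0.49528845 0.20601989 0.27760814] 1.0205794433622057
rz -0.10001688343269088 shift [-0.34382447  0.22773417  0.17297245]
```

View pics/w3c.png

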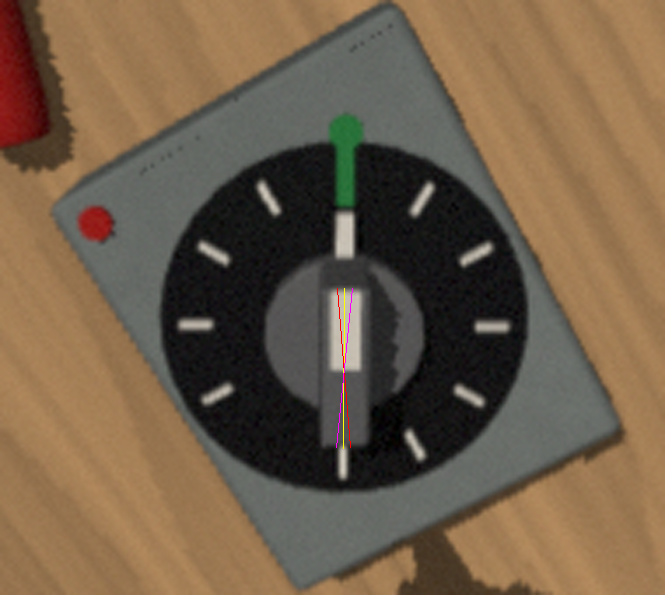

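Scaled: -0.344 m / 0.8 = -0.43, 0.2277 m / 0.8 = 0.2846, -0.1 rad / 1.5708 = -0.0637.

Request:
move_tool(steps={"offsets": [[0, 0, -0.0637, -0.43, 0.2846, 0, 1], [0, 0, -0.0637, -0.43, 0.2846, 0, 1], [0, 0, -0.0637, -0.43, 0.2846, 0, 1], [0, 0, -0.0637, -0.43, 0.2846, 0, 1], [0, 0, -0.0637, -0.43, 0.2846, 0, 1], [0, 0, -0.0637, -0.43, 0.2846, 0, 1], [0, 0, -0.0637, -0.43, 0.2846, 0.0625, 1], [0, 0, -0.0637, -0.43, 0.2846, 0.0625, 1], [0, 0, -0.0637, -0.43, 0.2846, 0.0625, 1], [0, 0, -0.0637, -0.43, 0.2846, 0.0625, 1]]})

```text
clock: 8.38
position: [0.5108, -0.2044, 0.23]
ee_rot: [0.846, 0.532, 0.001, 0.001]
ft_force: [0.1, -0.6, 0.1]
grip_width: 1.005
grasp_force: 0.0
```

```bash
cat > rel.py <<'E'
from h import *
np.set_printoptions(precision=4,suppress=True)
def rel(z=.105):
    o=manip.get_obs();M=R.from_quat(o["ee_rot"]).as_matrix()
    N=R.from_euler("z",-.4502).as_matrix()
    print("TCP in nest",N.T@(o["position"]-[.5093,-.2063,0]),"shift to grip",M.T@(np.array([.5093,-.2063,z])-o["position"]))
    # tool ideal: x=nest y, y=nest x, z=-z
    I=N@np.array([[0,1,0],[1,0,0],[0,0,-1.]])
    print("turn needed(tool)",R.from_matrix(M.T@I).as_rotvec(),"F nest",N.T@o["ft_force"],"grip",o["grip_width"],o["grasp_force"],o["clock"])
rel()
E
python3 rel.py
python3 - <<'E'
from h import *
c=cam("wrist");im=manip.camera("wrist");cv2.imwrite("pics/w4.png",im)
N=R.from_euler("z",-.4502).as_matrix();B=np.array([.5093,-.2063,0])
for p in proj(c,[B+N@np.array(v) for v in((.01,.012,.12),(.01,-.012,.12),(-.01,-.012,.12),(-.01,.012,.12),(-.013,.0135,.076),(.013,.0135,.076))]):
    cv2.circle(im,tuple((p*16).astype(int)),16*2,(255,255,0),1,cv2.LINE_AA,4)
cv2.imwrite("pics/w4c.png",cv2.resize(im[100:400,140:420],None,fx=2,fy=2,interpolation=cv2.INTER_CUBIC))
E
```

```text
TCP in nest [0.0006 0.0023 0.23  ] shift to grip [-0.0024 -0.0008  0.125 ]
turn needed(tool) [ 0.0015 -0.0003  0.0023] F nest [ 0.3039 -0.4971  0.1227] grip 1.0050480763199288 0.0 8.375
```

View pics/w4c.png

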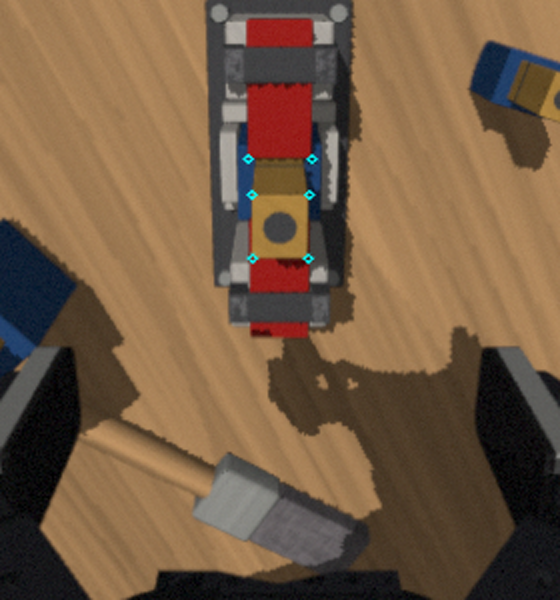

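Scaled: 0.125 m / 0.8 = 0.1563, -0.0024 m / 0.8 = -0.003.

Request:
move_tool(steps={"offsets": [[0, 0, 0, -0.003, -0.001, 0.0625, 1], [0, 0, 0, -0.003, -0.001, 0.1125, 1], [0, 0, 0, -0.003, -0.001, 0.15, 1], [0, 0, 0, -0.003, -0.001, 0.1563, 1], [0, 0, 0, -0.003, -0.001, 0.1563, 0.6], [0, 0, 0, -0.003, -0.001, 0.1563, 0.3], [0, 0, 0, -0.003, -0.001, 0.1563, 0.1], [0, 0, 0, -0.003, -0.001, 0.1563, 0], [0, 0, 0, -0.003, -0.001, 0.1563, 0], [0, 0, 0, -0.003, -0.001, 0.1563, 0]]}, grip_n=80)

```text
clock: 9.68
position: [0.5089, -0.2077, 0.1048]
ee_rot: [0.847, 0.531, 0.0, 0.001]
ft_force: [-0.6, 0.2, 7.0]
grip_width: 0.222
grasp_force: 78.0
```

```bash
python3 rel.py
```

```text
TCP in nest [ 0.0003 -0.0015  0.1048] shift to grip [ 0.0015 -0.0003 -0.0002]
turn needed(tool) [0.0013 0.     0.0001] F nest [-0.6748 -0.0684  7.0493] grip 0.22150159245787063 77.97400832176208 9.675
```

Scaled: 0.0168 m / 0.8 = 0.021, 0.0084 m / 0.8 = 0.0105, -0.05 rad / 1.5708 = -0.0318.

Request:
move_tool(steps={"offsets": [[0, -0.0318, 0, 0.0053, 0, -0.0003, 0], [0, -0.0637, 0, 0.0105, 0, -0.0003, 0], [0, -0.0955, 0, 0.0158, 0, 0.0001, 0], [0, -0.1273, 0, 0.021, 0, 0.0006, 0], [0, -0.1273, 0, 0.021, 0, 0.0006, 0], [0, -0.1273, 0, 0.021, 0, 0.0006, 0]]})

```text
clock: 10.42
position: [0.5159, -0.1936, 0.1044]
ee_rot: [0.843, 0.529, -0.085, 0.054]
ft_force: [-1.2, -3.2, 7.4]
grip_width: 0.224
grasp_force: 78.7
```

```bash
python3 rel.py
python3 - <<'E'
from h import *
cv2.imwrite("pics/s5.png",manip.camera("side"))
E
```

```text
TCP in nest [0.0004 0.0143 0.1044] shift to grip [-0.0141 -0.0004  0.0023]
turn needed(tool) [ 0.0014  0.2017 -0.0004] F nest [ 0.2788 -3.4243  7.4369] grip 0.2238365841419419 78.7386167049408 10.425
```

Scaled: -0.0329 m / 0.8 = -0.0411, -0.0084 m / 0.8 = -0.0105, 0.4 rad / 1.5708 = 0.2546.

Request:
move_tool(steps={"offsets": [[0, 0.0318, 0, -0.0053, 0, 0.0005, 0], [0, 0.0637, 0, -0.0105, 0, 0.0013, 0], [0, 0.0955, 0, -0.0156, 0, 0.0023, 0], [0, 0.1273, 0, -0.0208, 0, 0.0035, 0], [0, 0.1592, 0, -0.0259, 0, 0.0045, 0], [0, 0.191, 0, -0.031, 0, 0.0054, 0], [0, 0.2228, 0, -0.0361, 0, 0.0069, 0], [0, 0.2546, 0, -0.0411, 0, 0.0084, 0], [0, 0.2546, 0, -0.0411, 0, 0.0084, 0], [0, 0.2546, 0, -0.0411, 0, 0.0084, 0]]})

```text
clock: 11.72
position: [0.5019, -0.222, 0.1041]
ee_rot: [0.843, 0.529, 0.085, -0.053]
ft_force: [1.9, 2.6, 4.6]
grip_width: 0.224
grasp_force: 78.3
```

```bash
python3 rel.py
python3 - <<'E'
from h import *
s=manip.camera("side");t=manip.camera("top");p=cv2.imread("pics/s5.png")
k=lambda a:cv2.resize(a[155:235,260:340],(390,390),interpolation=3)
cv2.imwrite("pics/s6.png",np.hstack([k(p),k(s)]))
E
```

```text
TCP in nest [ 0.0002 -0.0174  0.1041] shift to grip [ 0.0172 -0.0002  0.0026]
turn needed(tool) [ 0.0011 -0.2011  0.0007] F nest [0.5534 3.1318 4.5734] grip 0.22376091918926255 78.3315896987915 11.725
```

View pics/s6.png

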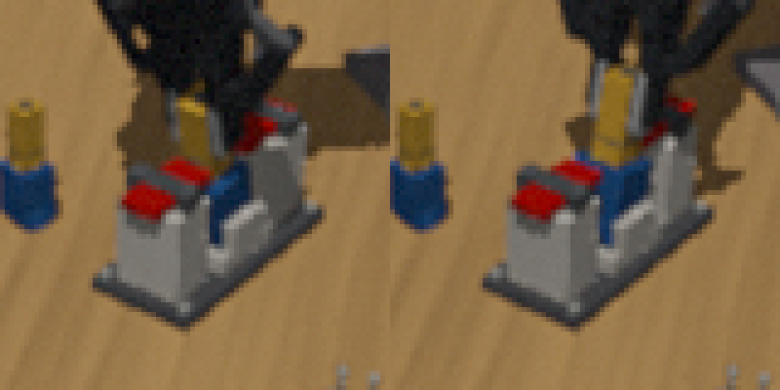

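Scaled: 0.0166 m / 0.8 = 0.0208, 0.0124 m / 0.8 = 0.0155, -0.2 rad / 1.5708 = -0.1273.

Request:
move_tool(steps={"offsets": [[0, -0.0318, 0, 0.0051, 0, 0.0014, 0], [0, -0.0637, 0, 0.0104, 0, 0.0023, 0], [0, -0.0955, 0, 0.0155, 0, 0.003, 0], [0, -0.1273, 0, 0.0208, 0, 0.0035, 0], [0, -0.1273, 0, 0.0208, 0, 0.0035, 0]]})

```text
clock: 12.45
position: [0.5092, -0.2075, 0.1048]
ee_rot: [0.846, 0.532, -0.0, 0.001]
ft_force: [1.4, 1.2, 8.5]
grip_width: 0.227
grasp_force: 79.1
```

```bash
python3 rel.py
```

```text
TCP in nest [ 0.0004 -0.0011  0.1048] shift to grip [ 0.0011 -0.0004 -0.0002]
turn needed(tool) [0.0019 0.0012 0.0022] F nest [0.757  1.7517 8.4821] grip 0.22686047294525724 79.08185362815857 12.45
```

Request:
move_tool(steps={"offsets": [[0, 0, 0, 0, 0, -0.0063, 0], [0, 0, 0, 0, 0, -0.0125, 0], [0, 0, 0, 0, 0, -0.0188, 0], [0, 0, 0, 0, 0, -0.0188, 0]]})

```text
clock: 12.95
position: [0.5084, -0.2078, 0.1195]
ee_rot: [0.847, 0.531, 0.0, 0.0]
ft_force: [3.1, -2.1, -0.3]
grip_width: 0.221
grasp_force: 79.0
```

```bash
python3 rel.py
```

```text
TCP in nest [-0.0001 -0.0018  0.1195] shift to grip [0.0018 0.0001 0.0145]
turn needed(tool) [ 0.0005  0.0001 -0.0002] F nest [ 3.7441 -0.5758 -0.3394] grip 0.22096925019371652 79.0025532245636 12.95
```

Free of the catches with no resistance; lift another 80 mm.

Scaled: -0.08 m / 0.8 = -0.1, -0.06 m / 0.8 = -0.075.

Request:
move_tool(steps={"offsets": [[0, 0, 0, 0, 0, -0.025, 0], [0, 0, 0, 0, 0, -0.05, 0], [0, 0, 0, 0, 0, -0.075, 0], [0, 0, 0, 0, 0, -0.1, 0], [0, 0, 0, 0, 0, -0.1, 0], [0, 0, 0, 0, 0, -0.1, 0], [0, 0, 0, 0, 0, -0.1, 0], [0, 0, 0, 0, 0, -0.1, 0]]})

```text
clock: 13.95
position: [0.5081, -0.2074, 0.1984]
ee_rot: [0.847, 0.532, -0.0, -0.0]
ft_force: [0.5, -0.1, -3.4]
grip_width: 0.225
grasp_force: 80.5
```

```bash
python3 rel.py
python3 - <<'E'
from h import *
s=manip.camera("side");t=manip.camera("top")
cv2.imwrite("pics/s7.png",np.hstack([cv2.resize(s[120:240,240:360],(390,390),interpolation=3),cv2.resize(t[180:290,140:400],(400,390),interpolation=3)]))
E
```

```text
TCP in nest [-0.0006 -0.0015  0.1984] shift to grip [0.0015 0.0007 0.0934]
turn needed(tool) [-0.0011  0.      0.0002] F nest [ 0.4703  0.1229 -3.3648] grip 0.22470106203297815 80.459965467453 13.95
```

View pics/s7.png

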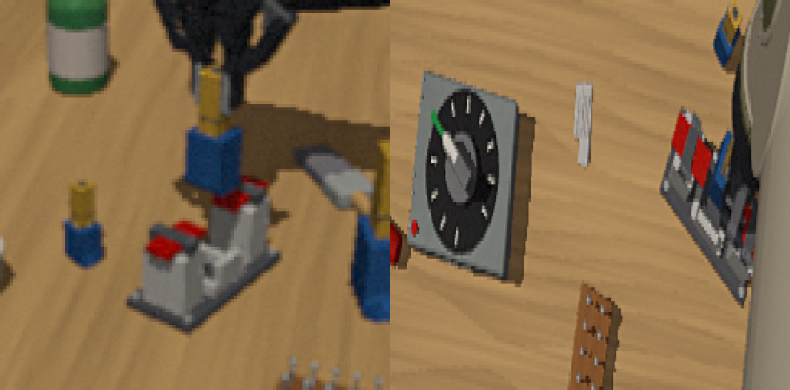

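The pictures show the block hanging upright above the nest, with its foot about 23 mm above the straps. Both catches are back and the dial is on green, so I'm handing in.

```bash
python3 -c "
from workcell import manip
print(manip.hand_in())"
```

```text
the job is handed in; nothing more can be done
None
```

The job is handed in at about 14 s (verdict not shown): the last pictures show the dial on its green mark (40), both catches pushed back, and the block held upright with its foot about 23 mm above the straps.

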